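# Tuck the shallow candy tray under the bench riser

### The arm

A 6-joint arm with a two-finger parallel gripper is mounted at the origin on the work surface. World frame = base frame: x ahead of the robot, y to its left, z up, the work surface at z = 0. Lengths are in m, angles in rad, forces in N, time in s.
With the tool pointing down it reaches from about 0.425 to 0.95 m from the base axis. Payload 3.5 kg.
Tool frame: the origin (TCP) lies midway between the tips of the shut fingers; the grasp point (between the pads) lies 19 mm behind it; z points along the fingers, y is the line along which they close (so a half turn about z gives the same grasp; the last joint's range is limited). The gripper opens to 85 mm and grips with 20 to 120 N. Pads are 22 mm wide; open, the fingers measure 114 mm over their backs; the gripper's body (76 mm by 85 mm) begins 54 mm behind the grasp point. The pads swing forward as they close: fully open they stand 13 mm farther back than shut.
Start: joints at [-0.15, 0.286, 1.577, -0, 1.279, -0.15], TCP at [0.675, 0, 0.231] pointing down, gripper open.
Joint ranges: [-2.77, 2.77], [-0.9, 2.22], [0.21, 2.48], [-1.53, 4.67], [0.24, 2.81], [-2.84, 2.84]. Speed limits (rad/s): [2.79, 2.79, 3.14, 3.14, 3.14, 3.14].

### API

Orientations are given as a unit quaternion [x, y, z, w].
In Python, from plant import * gives the robot as it stands.
- The arm moves only by the tool move_arm, never from a script. Its argument "moves" is a list of rows, each a list of 3 entries, a list of its own where there are three numbers: the opening, from 0 (shut) to 1 (fully open), then the shift along the tool's x, y, z in m, then the turn, a rotation vector about the tool's x, y, z in rad. A call has exactly 10 rows; each row shifts and turns the commanded pose from where the row before left it, along the tool's axes as they then stand; what a row does not reach is not made up. A row lasts 1/12 s, in which the tool goes at most 41.7 mm and 7.16 degrees, less where a joint would pass 70% of its speed; a pose out of reach is approached as far as the arm can. A call is refused whole if a number of a shift passes 0.0417 or a number of a turn 0.125, either way. A call with a gripper value outside its range is refused whole. The fingers move at their own pace and stop on an object; "grip_force" is the grip in N (left out, the last holds). Time passes only in rows, so rows that do not move let the fingers close, or fill a call up. It gives the time, the measured TCP pose, the force, the opening and the grip force at its end, in the units of the state.
- get_state(): the state, without advancing time (a new reading comes with each control period).
- read_camera(name): name is "scene" or "side" or "wrist"; returns the picture (384x512x3 uint8, red, green, blue); there is no depth.
- camera_params(name): a dict with "fx", "fy", "cx", "cy" (pixels), "rvec" (rotation vector, rad) and "tvec" (3), from world to camera coordinates, as OpenCV has them; the wrist camera has in their place "tool_from_camera" (4x4, takes a point from camera to tool coordinates, whose origin is the TCP and whose axes are the flange's). Camera axes: x right, y down, z forward; pixel columns grow to the right and rows downward; lengths in m; the calibration is good to about 2 mm. A picture is of the moment at which its call begins: read the wrist's pose just before it. camera_params takes no time and is no camera call.
- sign_off(): hands the job in; it is judged then, once.
The state is a dict: "time": time; "qpos": joint angles; "dq": joint speeds; "joint_efforts": joint torques, N m; "eef_pos": TCP position; "tcp_rot": TCP orientation; "contact_force": force on the tool from outside, world axes, zero at the start; "wrist_torque": the same for the moment, N m; "opening": opening from 0.0 (shut) to 1.0 (fully open); "finger_force": force on a finger pad.
Only numpy, scipy, OpenCV 4.12 (cv2) and the standard library are available. Lean on these libraries where they do the work, as an engineer would, in place of code of your own. Each camera call takes 0.05 s, during which the arm holds its last target. There are 200 camera calls.

### The job

Slide the shallow, lidded candy tray with the turning knob under the low riser, in through the side that faces the trays and keeping it on the bench rather than carrying it. Leave it square to the riser, with the whole lidded part covered by the board and most of the handle sticking out in front, and let go. Do not disturb the deep open tray or the glass bowl that stands on the riser.

Things in the scene. Friction and masses are not known exactly. Their poses are not given: they have to be found in the camera images.
- candy_tray: Tray to put away: shallow closed red plastic box, 120 (x) by 80 (y) by 26 mm high, a round 28 mm knob on its lid (36 mm high in all); loose, about 0.35 kg. Origin: centre of its underside, z up. Starts in front of the riser, left or right of the deep tray. Handle: straight bar on the local -x end, 16 mm thick (y, centred on y = 0), x = -131 to -60 mm, 6 to 32 mm above the bench; grip about x = -100.
- riser: Low pale wooden riser, fixed: board 200 deep (x) by 380 long (y) by 14 mm thick, underside 46 mm above the bench. Origin: its middle, at bench height. Front edge at local x = -100 mm, facing the trays; local +x points in under the board. It stands on two legs 16 mm thick at y = -182 and +182 mm, full depth; the space between them is empty.
- deep_tray: Bystander: open tray of the same red plastic holding sweets, 120 (x) by 80 (y) by 62 mm high, too tall for the riser; loose, about 0.35 kg. Origin: centre of its underside, z up. Handle: straight bar on the local -x end, 16 mm thick (y, centred on y = 0), x = -131 to -60 mm, 6 to 32 mm above the bench; grip about x = -100.
- bowl: Bystander: empty glass bowl, 110 mm across the rim and 50 mm high, 0.3 kg, standing loose on top of the riser (60 mm above the bench), back from the front edge. Origin: centre of its underside.
Not all that is in view belongs to the job. What is shaped like the candy_tray but green or pink is not meant.

How it is judged:
By the outcome, as a careful person would: the job done as asked, in the order asked, and still so for the second after the job is handed in, with the robot touching nothing.
It also fails if it takes over 38 s, if anything falls off the work surface, if the arm or the gripper's body presses on something with over 40 N, if the wrist force passes 120 N, or if a joint passes its speed limit or range.

## Working session

There is one attempt and no reset: what is moved stays moved. The work goes in short steps, Python scripts to look and compute and a tool call to move; the robot and the scene stay as the last step left them, time stands still between calls to the robot, and variables do not carry over. Pictures are saved under pics/ and viewed, at most 10 in all, crops included, and the job is handed in when it is done.

Besides the shell and the picture viewer there is one more tool, called after "Request:" as name([rows], argument=value, ...), one row to a line, values as JSON. move_arm: Moves the arm, as the interface text tells. Its arguments: {"type":"object","properties":{"moves":{"type":"array"},"grip_force":{"type":"number"}},"required":["moves"]}

```bash
mkdir -p pics; cat > h.py <<'E'
from plant import *
import numpy as np, cv2
from scipy.spatial.transform import Rotation as R
def cam(name, st=None):
    p=camera_params(name); K=np.array([[p['fx'],0,p['cx']],[0,p['fy'],p['cy']],[0,0,1.]])
    if name=='wrist':
        T=np.eye(4); T[:3,:3]=R.from_quat(st['tcp_rot']).as_matrix(); T[:3,3]=st['eef_pos']
        T=T@np.array(p['tool_from_camera']); return K,T[:3,:3],T[:3,3]
    M=R.from_rotvec(np.ravel(p['rvec'])).as_matrix(); return K,M.T,-M.T@np.ravel(p['tvec'])
def ray(c,uv):
    K,M,o=c; d=M@np.linalg.inv(K)@np.array([uv[0],uv[1],1.]); return o,d/np.linalg.norm(d)
def plane(c,uv,z):
    o,d=ray(c,uv); return o+d*(z-o[2])/d[2]
def tri(c1,u1,c2,u2):
    o1,d1=ray(c1,u1);o2,d2=ray(c2,u2)
    s=np.linalg.lstsq(np.c_[d1,-d2],o2-o1,rcond=None)[0]
    a,b=o1+d1*s[0],o2+d2*s[1]; return (a+b)/2,np.linalg.norm(a-b)
def proj(c,P):
    K,M,o=c; q=K@(M.T@(np.asarray(P)-o)); return q[:2]/q[2]
def save(im,f): cv2.imwrite(f,im[:,:,::-1])
E
python3 - <<'E'
from h import *
a=read_camera('scene');b=read_camera('side');np.save('scene.npy',a);np.save('side.npy',b)
save(a,'pics/scene.png');save(b,'pics/side.png')
for n in('scene','side'): print(n,cam(n)[2].round(3))
s=get_state();print(s['eef_pos'],s['tcp_rot'],s['time'])
print(R.from_quat(s['tcp_rot']).as_matrix().round(2))
E
```

```text
scene [1.29  0.207 0.539]
side [0.476 0.892 0.636]
[6.74398404e-01 1.16493009e-04 2.30052652e-01] [ 7.07114394e-01  7.07098324e-01 -6.45529357e-04 -8.81457561e-04] 0.1
[[ 0.  1. -0.]
 [ 1. -0.  0.]
 [ 0. -0. -1.]]
```

View pics/scene.png

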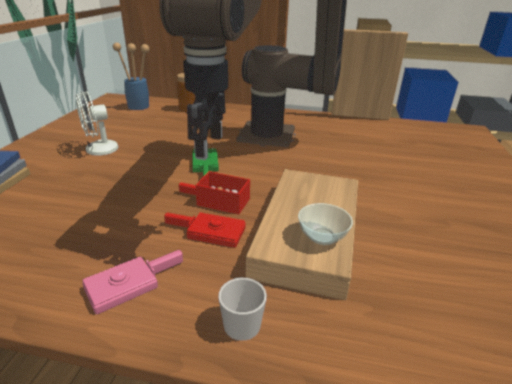

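View pics/side.png

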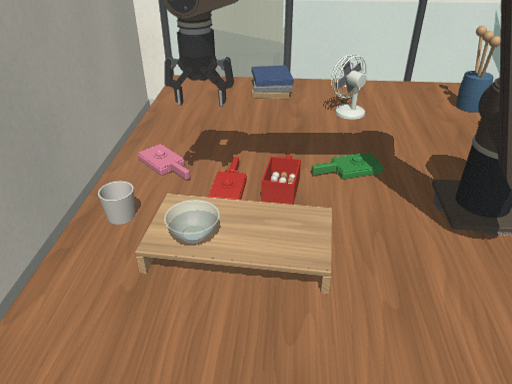

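The scene view shows the shallow tray with its knob at about (215,223), the deep tray at (223,192), and the riser top from (289,172) to (347,285). The side view shows the knob at (228,182), the deep tray at (282,180) and the riser top from (160,195) to (332,268). I'll enlarge both views to read the corners.

```bash
python3 - <<'E'
from h import *
a=np.load('scene.npy');b=np.load('side.npy')
A=cv2.resize(a[160:300,160:370],None,fx=3.6,fy=3.6,interpolation=cv2.INTER_CUBIC)
B=cv2.resize(b[145:295,130:345],None,fx=3.6,fy=3.6,interpolation=cv2.INTER_CUBIC)
save(A,'pics/A.png');save(B,'pics/B.png')
E
```

```text
(no output)
```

View pics/A.png

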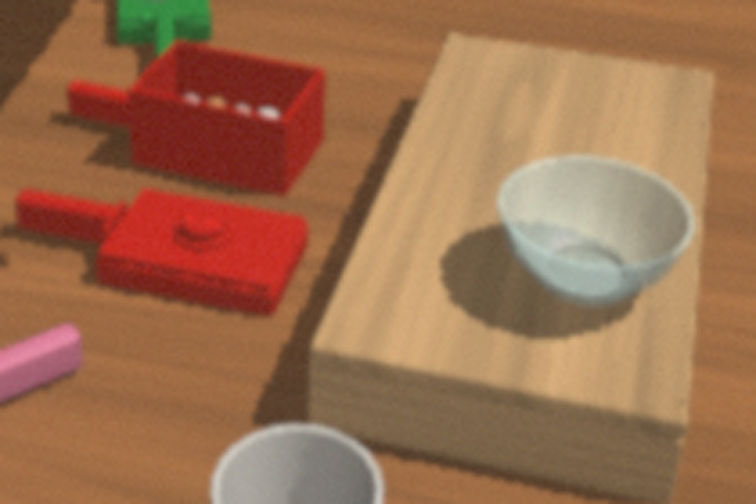

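View pics/B.png

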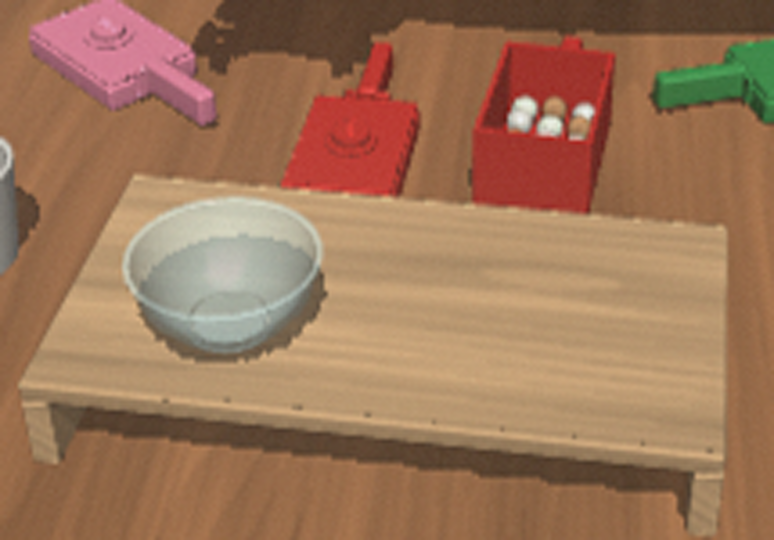

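The crops (3.6×) give these points:
- **Riser top:** A (447,35), (713,73), (685,427), (312,350). B (727,228), (722,458), (22,385), (135,177).
- **Knob:** A (200,222), B (352,130).
- **Handle end top:** A (24,193), B (382,46).

```bash
python3 - <<'E'
from h import *
c1,c2=cam('scene'),cam('side')
A=lambda u:np.array(u)/3.6+[160-.36,160-.36]
B=lambda u:np.array(u)/3.6+[130-.36,145-.36]
for n,u,v in [('rNF',(447,35),(727,228)),('rNB',(713,73),(722,458)),('rFB',(685,427),(22,385)),('rFF',(312,350),(135,177)),
 ('knob',(200,218),(352,127)),('hend',(24,193),(382,46)),('lidNfront',(140,190),(418,103)),('lidFfront',(102,258),(320,96)),('deepNfront',(178,42),(615,55)),('deepFfront',(133,85),(508,45)),('deepFback',(284,120),(475,130))]:
    P,e=tri(c1,A(u),c2,B(v)); print(n,P.round(3),'gap',e.round(4))
for n,u in [('lid NB',(307,218)),('lid FB',(272,288)),('lid NF',(140,190)),('lid FF',(100,258))]: print(n,plane(c1,A(u),.026).round(3))
E
```

```text
rNF [0.372 0.112 0.054] gap 0.0016
rNB [0.387 0.312 0.056] gap 0.0017
rFB [0.763 0.287 0.054] gap 0.0024
rFF [0.751 0.09  0.055] gap 0.0029
knob [ 0.624 -0.011  0.035] gap 0.001
hend [ 0.617 -0.135  0.029] gap 0.0001
lidNfront [ 0.583 -0.067  0.021] gap 0.0023
lidFfront [ 0.657 -0.068  0.02 ] gap 0.0066
deepNfront [ 0.441 -0.084  0.059] gap 0.0025
deepFfront [ 0.518 -0.091  0.061] gap 0.0018
deepFback [0.535 0.022 0.06 ] gap 0.0
lid NB [0.596 0.053 0.026]
lid FB [0.672 0.049 0.026]
lid NF [ 0.592 -0.063  0.026]
lid FF [ 0.668 -0.063  0.026]
```

Heights read about 5 mm low for the board and are right for the tray. The board edges measure 380 × 198 mm, as they should. The riser's inward direction is about 3.6° off world +y, and the tray is nearly parallel to it. I'll go above the handle.

Request:
move_arm([
  [1, [-0.0195, -0.0095, 0.012], [0, 0, 0.01]],
  [1, [-0.0195, -0.0095, 0.012], [0, 0, 0.01]],
  [1, [-0.0195, -0.0095, 0.012], [0, 0, 0.01]],
  [1, [-0.0195, -0.0095, 0.012], [0, 0, 0.01]],
  [1, [-0.0195, -0.0095, 0.012], [0, 0, 0.01]],
  [1, [-0.0195, -0.0095, 0.012], [0, 0, 0.01]],
  [1, [0, 0, 0], [0, 0, 0]],
  [1, [0, 0, 0], [0, 0, 0]],
  [1, [0, 0, 0], [0, 0, 0]],
  [1, [0, 0, 0], [0, 0, 0]],
])

```text
time: 0.93
eef_pos: [0.6159, -0.1149, 0.1602]
tcp_rot: [0.728, 0.686, 0.0, 0.001]
contact_force: [-0.6, 0.3, -0.0]
opening: 0.997
finger_force: 0.0
```

```bash
python3 - <<'E'
from h import *
s=get_state();a=read_camera('wrist');np.save('w1.npy',a);save(cv2.resize(a,(768,576)),'pics/w1.png')
np.save('s1.npy',dict(s),allow_pickle=True)
print(s['eef_pos'],s['contact_force'],s['time']);print(R.from_quat(s['tcp_rot']).as_matrix().round(3));print(cam('wrist',s)[2].round(3))
E
```

```text
[ 0.61592665 -0.11489821  0.16019995] [-0.6321552   0.31719598 -0.0456258 ] 0.9333
[[ 0.059  0.998  0.002]
 [ 0.998 -0.059 -0.   ]
 [-0.     0.002 -1.   ]]
[ 0.619 -0.038  0.302]
```

View pics/w1.png

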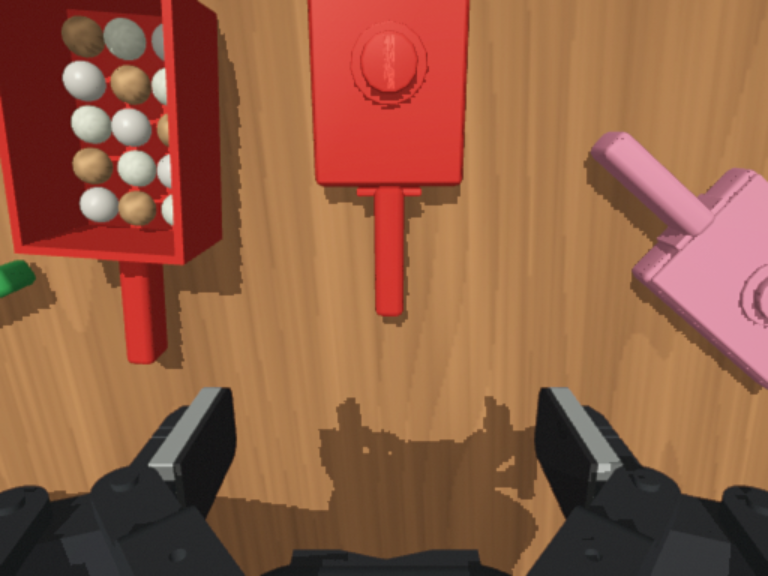

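The wrist view (1.5×) shows the handle running straight up the image from (390,314) to (390,190), with the knob top at (389,60). The tray is aligned with the tool to within about 1°.

```bash
python3 - <<'E'
from h import *
s=np.load('s1.npy',allow_pickle=True).item();w=cam('wrist',s);c1=cam('scene')
T=R.from_quat(s['tcp_rot']).as_matrix()
for n,u,z in [('end',(390,312),.032),('root',(390,190),.032),('knob',(389,60),.036),('boxL',(317,184),.026),('boxR',(462,184),.026),('L up',(308,0),.026),('R up',(469,0),.026)]:
    P=plane(w,np.array(u)/1.5-.17,z); print(n,P.round(4),'tool',(T.T@(P-s['eef_pos'])).round(4))
for n,u,v in [('knob',(389,60),(200,218)),('end',(390,312),(24,193))]:
    P,e=tri(w,np.array(u)/1.5-.17,c1,np.array(v)/3.6+159.64);print(n,P.round(3),e.round(4))
E
```

```text
end [ 0.6163 -0.1338  0.032 ] tool [-0.0189  0.0013  0.1282]
root [ 0.62   -0.0674  0.032 ] tool [0.0477 0.0011 0.1282]
knob [ 0.6229 -0.0065  0.036 ] tool [0.1086 0.0004 0.1242]
boxL [ 0.582  -0.0627  0.026 ] tool [ 0.0501 -0.0371  0.1341]
boxR [ 0.6579 -0.0672  0.026 ] tool [0.0502 0.0388 0.1343]
L up [0.5862 0.0229 0.026 ] tool [ 0.1358 -0.038   0.1341]
R up [0.6624 0.0185 0.026 ] tool [0.1359 0.0383 0.1342]
knob [ 0.624 -0.009  0.035] 0.0048
end [ 0.616 -0.135  0.028] 0.0002
```

The tray is straight with the tool (y offset 1 mm, direction 3.4°), and the TCP is over local x ≈ -110. I'll descend 152 mm and grip.

Request:
move_arm([
  [1, [0, 0, 0.032], [0, 0, 0]],
  [1, [0, 0.001, 0.032], [0, 0, 0]],
  [1, [0, 0, 0.032], [0, 0, 0]],
  [1, [0, 0, 0.032], [0, 0, 0]],
  [1, [0, 0, 0.012], [0, 0, 0]],
  [1, [0, 0, 0.012], [0, 0, 0]],
  [0.5, [0, 0, 0], [0, 0, 0]],
  [0, [0, 0, 0], [0, 0, 0]],
  [0, [0, 0, 0], [0, 0, 0]],
  [0, [0, 0, 0], [0, 0, 0]],
], grip_force=40)

```text
time: 1.82
eef_pos: [0.6179, -0.1161, 0.0098]
tcp_rot: [0.728, 0.686, 0.001, 0.002]
contact_force: [-0.5, 0.4, -0.9]
opening: 0.452
finger_force: 0.0
```

Request:
move_arm([
  [0, [0, 0, 0], [0, 0, 0]],
  [0, [0, 0, 0], [0, 0, 0]],
  [0, [0, 0, 0], [0, 0, 0]],
  [0, [0, 0, 0], [0, 0, 0]],
  [0, [0, 0, 0], [0, 0, 0]],
  [0, [0, 0, 0], [0, 0, 0]],
  [0, [0, 0, 0], [0, 0, 0]],
  [0, [0, 0, 0], [0, 0, 0]],
  [0, [0, 0, 0], [0, 0, 0]],
  [0, [0, 0, 0], [0, 0, 0]],
])

```text
time: 2.65
eef_pos: [0.6171, -0.116, 0.0088]
tcp_rot: [0.728, 0.685, 0.001, 0.001]
contact_force: [-0.6, 0.2, 5.5]
opening: 0.183
finger_force: 43.6
```

```bash
python3 - <<'E'
from h import *
s=get_state();a=read_camera('wrist');np.save('w2.npy',a);save(cv2.resize(a,(768,576)),'pics/w2.png')
np.save('s2.npy',dict(s),allow_pickle=True)
print(s['eef_pos'],s['contact_force'],s['opening'],s['finger_force'],s['time']);print(R.from_quat(s['tcp_rot']).as_matrix().round(3))
E
```

```text
[ 0.61714275 -0.11596152  0.008821  ] [-0.59062142  0.20578582  5.54407909] 0.1825433463145018 43.58827829360962 2.65
[[ 0.06   0.998  0.002]
 [ 0.998 -0.06  -0.001]
 [-0.     0.002 -1.   ]]
```

View pics/w2.png

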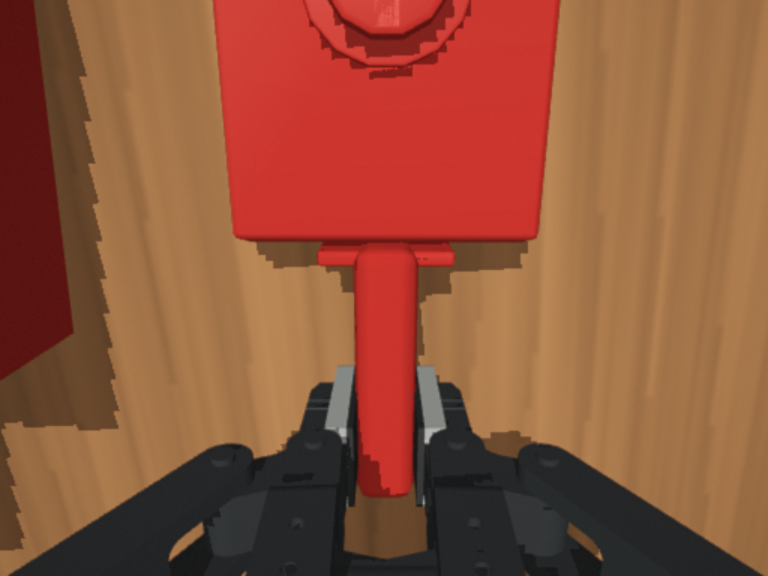

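The fingers hold the handle (opening 0.18), and the lid's front edge lies square across the image at row 238 from (234,238) to (538,238). Next I'll refine the riser front edge and the bowl position.

```bash
python3 - <<'E'
from h import *
c1,c2=cam('scene'),cam('side')
A=lambda u:np.array(u)/3.6+159.64
B=lambda u:np.array(u)/3.6+[129.64,144.64]
for c,f,L in [(c1,A,[(447,35),(713,73),(685,427),(312,350)]),(c2,B,[(727,228),(722,458),(22,385),(135,177)])]:
    P=[plane(c,f(u),.060)[:2] for u in L]; NF,NB,FB,FF=P
    print(np.round(P,4).tolist(),'deg',[round(np.degrees(np.arctan2(d[0],d[1])),2) for d in (NB-NF,FB-FF)],[round(np.degrees(np.arctan2(-d[1],d[0])),2) for d in (FF-NF,FB-NB)], 'edge y at .625',round(float(np.interp(.625,[NF[0],FF[0]],[NF[1],FF[1]])),4))
print('bowl rim',tri(c1,A((595,222)),c2,B((223,258))))
E
```

```text
[[0.3848, 0.1136], [0.3956, 0.3113], [0.7708, 0.2869], [0.7584, 0.0927]] deg [np.float64(3.14), np.float64(3.64)] [np.float64(3.21), np.float64(3.72)] edge y at .625 0.1002
[[0.3729, 0.1185], [0.3873, 0.3144], [0.7603, 0.2915], [0.7485, 0.0952]] deg [np.float64(4.19), np.float64(3.45)] [np.float64(3.55), np.float64(3.52)] edge y at .625 0.1028
bowl rim (array([0.66087948, 0.23072229, 0.1024229 ]), np.float64(0.006364562767030343))
```

The riser direction is 3.5° and matches the tray. The front edge is at y ≈ 0.101 at this x, and the bowl's rim starts at y ≈ 0.175. I'll slide 150 mm in and then look.

Request:
move_arm([
  [0, [0.008, 0, 0], [0, 0, 0]],
  [0, [0.016, 0, 0], [0, 0, 0]],
  [0, [0.018, 0, 0], [0, 0, 0]],
  [0, [0.018, 0, 0], [0, 0, 0]],
  [0, [0.018, 0, 0], [0, 0, 0]],
  [0, [0.018, 0, 0], [0, 0, 0]],
  [0, [0.018, 0, 0], [0, 0, 0]],
  [0, [0.018, 0, 0], [0, 0, 0]],
  [0, [0.012, 0, 0], [0, 0, 0]],
  [0, [0.006, 0, 0], [0, 0, 0]],
])

```text
time: 3.53
eef_pos: [0.6265, 0.0339, 0.009]
tcp_rot: [0.727, 0.687, -0.0, 0.002]
contact_force: [0.3, -5.6, 6.9]
opening: 0.173
finger_force: 43.7
```

```bash
python3 - <<'E'
from h import *
s=get_state();a=read_camera('wrist');np.save('w3.npy',a);save(cv2.resize(a,(768,576)),'pics/w3.png')
s2=get_state();np.save('s3.npy',dict(s),allow_pickle=True)
print(s['eef_pos'],s2['eef_pos'],s['contact_force'],s['opening'],s['finger_force'],s['time'])
E
```

```text
[0.6264848  0.03392101 0.00903396] [0.62648506 0.0347303  0.00896263] [ 0.31011029 -5.63351243  6.87343522] 0.17279734257600635 43.667367696762085 3.5333
```

View pics/w3.png

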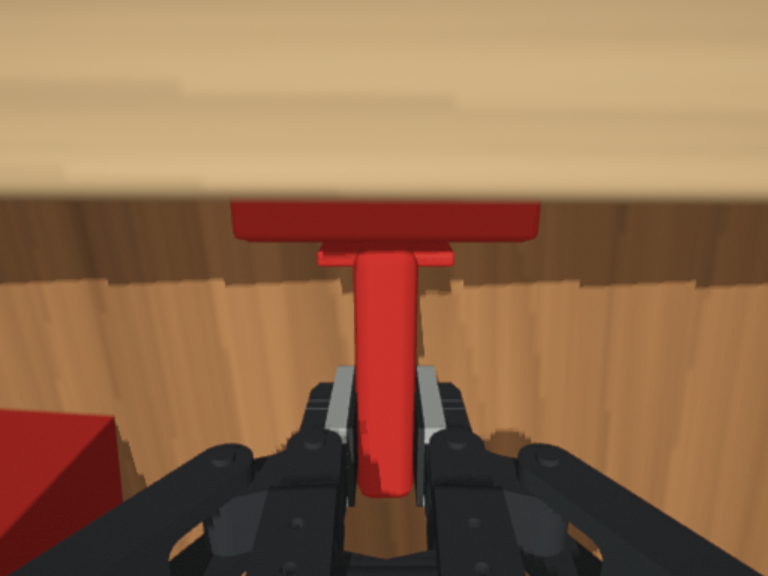

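The board edge runs from about row 193 at the left to 200 at the right, with the lid's front at row 240, almost parallel. I'll measure the remaining distance and angle.

```bash
python3 - <<'E'
from h import *
s=np.load('s3.npy',allow_pickle=True).item();w=cam('wrist',s);a=np.load('w3.npy').astype(float)
T=R.from_quat(s['tcp_rot']).as_matrix(); t=lambda P:T.T@(P-s['eef_pos'])
g=cv2.GaussianBlur(a,(5,5),0)[:,:,1]; X=[];Y=[]
for c in list(range(5,150,5))+list(range(365,508,5)):
    d=np.diff(g[110:150,c]); X.append(c);Y.append(110.5+np.argmin(d))
p=np.polyfit(X,Y,1);r=np.array(Y)-np.polyval(p,X);k=abs(r)<2;p=np.polyfit(np.array(X)[k],np.array(Y)[k],1);print(p,k.mean())
L,Rr=[t(plane(w,(c,np.polyval(p,c)),.060)) for c in(100,410)]
print('edge',L.round(4),Rr.round(4),'deg',np.degrees(np.arctan2(Rr[0]-L[0],Rr[1]-L[1])))
for u in [(234,238),(538,238)]: print('box',t(plane(w,np.array(u)/1.5-.17,.026)).round(4),t(plane(w,np.array(u)/1.5-.17,.013)).round(4))
E
```

```text
[6.71984652e-03 1.29441612e+02] 1.0
edge [ 0.0665 -0.0421 -0.0513] [ 0.066   0.0385 -0.051 ] deg -0.3876551348047775
box [ 0.0521 -0.0383 -0.0172] [ 0.0495 -0.0422 -0.0042]
box [ 0.0521  0.0359 -0.017 ] [ 0.0495  0.0398 -0.004 ]
```

Request:
move_arm([
  [0, [0.004, 0, 0], [0, 0, 0.002]],
  [0, [0.007, 0, 0], [0, 0, 0.003]],
  [0, [0.007, 0, 0], [0, 0, 0.002]],
  [0, [0.005, 0, 0], [0, 0, 0]],
  [0, [0.002, 0, 0], [0, 0, 0]],
  [0, [0, 0, 0], [0, 0, 0]],
  [0, [0, 0, 0], [0, 0, 0]],
  [0, [0, 0, 0], [0, 0, 0]],
  [0, [0, 0, 0], [0, 0, 0]],
  [0, [0, 0, 0], [0, 0, 0]],
])

```text
time: 4.42
eef_pos: [0.6281, 0.0581, 0.0089]
tcp_rot: [0.73, 0.683, 0.0, 0.002]
contact_force: [-0.4, -2.8, 5.3]
opening: 0.178
finger_force: 43.6
```

```bash
python3 - <<'E'
from h import *
s=get_state();a=read_camera('wrist');np.save('w4.npy',a);save(cv2.resize(a,(768,576)),'pics/w4.png')
np.save('s4.npy',dict(s),allow_pickle=True)
print(s['eef_pos'],s['contact_force'],s['opening'],s['finger_force'],s['time'])
E
```

```text
[0.62808942 0.05809497 0.0089371 ] [-0.42561795 -2.79557261  5.29599585] 0.17775029527331437 43.56414020061493 4.4167
```

View pics/w4.png

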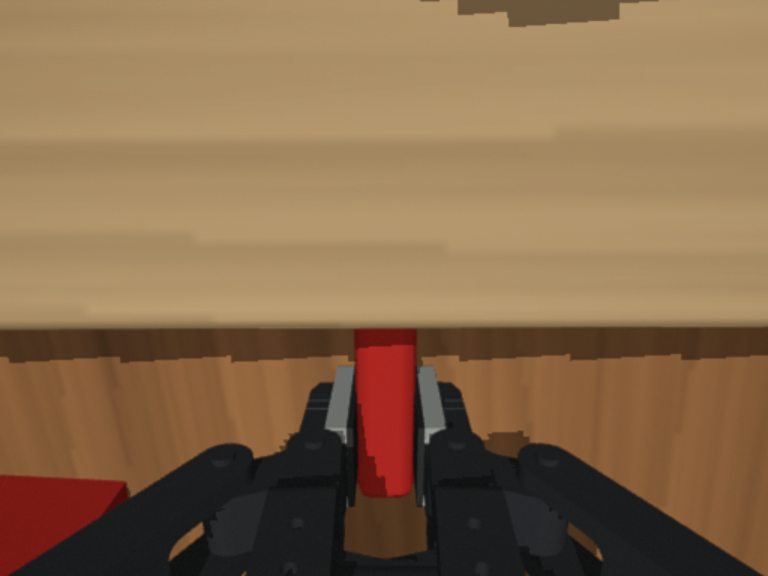

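The board edge is level at row 327 and only the handle sticks out. By dead reckoning the lid is about 9 mm inside. I'll release and lift straight up.

Request:
move_arm([
  [0.2, [0, 0, 0], [0, 0, 0]],
  [0.35, [0, 0, 0], [0, 0, 0]],
  [0.6, [0, 0, 0], [0, 0, 0]],
  [0.6, [0, 0, 0], [0, 0, 0]],
  [0.6, [0, 0, 0], [0, 0, 0]],
  [0.6, [0, 0, -0.01], [0, 0, 0]],
  [0.6, [0, 0, -0.02], [0, 0, 0]],
  [0.6, [0, 0, -0.03], [0, 0, 0]],
  [0.6, [0, 0, -0.03], [0, 0, 0]],
  [0.6, [0, 0, -0.03], [0, 0, 0]],
])

```text
time: 5.3
eef_pos: [0.6264, 0.0592, 0.1289]
tcp_rot: [0.73, 0.683, -0.0, -0.0]
contact_force: [-0.0, -0.4, -0.6]
opening: 0.597
finger_force: 0.0
```

Request:
move_arm([
  [0.6, [-0.02, 0, -0.03], [0, 0, 0]],
  [0.6, [-0.025, 0, -0.02], [0, 0, 0]],
  [0.6, [-0.025, 0, 0], [0, 0, 0]],
  [0.6, [-0.02, 0, 0], [0, 0, 0]],
  [0.6, [0, 0, 0], [0, 0, 0]],
  [0.6, [0, 0, 0], [0, 0, 0]],
  [0.6, [0, 0, 0], [0, 0, 0]],
  [0.6, [0, 0, 0], [0, 0, 0]],
  [0.6, [0, 0, 0], [0, 0, 0]],
  [0.6, [0, 0, 0], [0, 0, 0]],
])

```text
time: 6.13
eef_pos: [0.6206, -0.0297, 0.177]
tcp_rot: [0.73, 0.683, -0.0, -0.0]
contact_force: [-0.4, 0.8, 0.1]
opening: 0.6
finger_force: 0.0
```

```bash
python3 - <<'E'
from h import *
s=get_state();a=read_camera('wrist');b=read_camera('side');np.save('w5.npy',a);np.save('s5.npy',dict(s),allow_pickle=True)
v=np.hstack([cv2.resize(a,(400,300)),cv2.resize(b,(400,300))]);save(v,'pics/w5.png')
save(cv2.resize(a,(768,576)),'pics/w5b.png');print(s['eef_pos'],s['contact_force'],s['time'])
E
```

```text
[ 0.62055861 -0.02970908  0.17704884] [-0.44672058  0.83826177  0.12249178] 6.1333
```

View pics/w5.png

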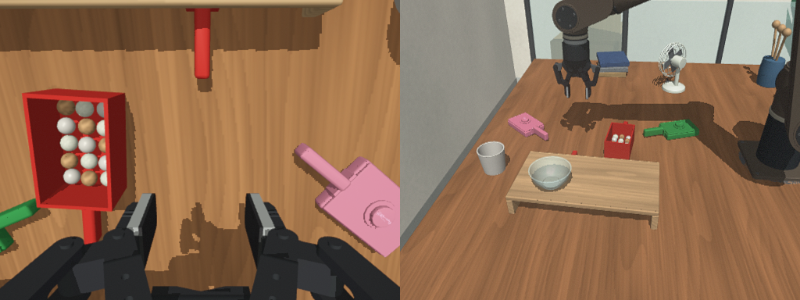

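The combined view shows only the handle sticking out, from (204,10) to (202,78) in the left half. The bowl and the deep tray stand where they were. I'll check numerically, then hand in.

```bash
python3 - <<'E'
from h import *
s=np.load('s5.npy',allow_pickle=True).item();w=cam('wrist',s);a=np.load('w5.npy')
T=R.from_quat(s['tcp_rot']).as_matrix(); t=lambda P:(T.T@(P-s['eef_pos'])).round(4)
h=cv2.cvtColor(a,cv2.COLOR_RGB2HSV);m=((h[:,:,0]<6)|(h[:,:,0]>174))&(h[:,:,1]>180)&(h[:,:,2]>90);m[:,:220]=0;m[:,300:]=0;m[130:]=0
ys,xs=np.nonzero(m);print(ys.min(),ys.max(),xs.min(),xs.max())
print('end',t(plane(w,(xs[ys>ys.max()-15].mean(),ys.max()-2),.032)))
cs=[(xs[ys==r].min()+xs[ys==r].max())/2 for r in (30,60,85)];print('axis',[t(plane(w,(c,r),.032)) for c,r in zip(cs,(30,60,85))])
g=cv2.GaussianBlur(a,(3,3),0)[:30,:,1].astype(float)
for c in (40,150,230,300,380): print(c,g[0:18:1,c].round().astype(int).tolist())
# front-edge world distance from earlier w4 view
s4=np.load('s4.npy',allow_pickle=True).item();w4=cam('wrist',s4);T4=R.from_quat(s4['tcp_rot']).as_matrix()
for u in ((50,327.5),(700,326.5)):
  P=plane(w4,np.array(u)/1.5-.17,.060);print('edge w4',P.round(4),'in tool now',t(P))
E
```

```text
11 100 238 280
end [ 0.0683 -0.      0.1451]
axis [array([ 0.1179, -0.    ,  0.1451]), array([0.0967, 0.    , 0.1451]), array([7.820e-02, 1.000e-04, 1.451e-01])]
40 [172, 172, 171, 162, 148, 132, 115, 98, 85, 80, 75, 67, 63, 63, 63, 63, 63, 63]
150 [177, 175, 170, 159, 145, 129, 112, 97, 86, 81, 73, 64, 60, 60, 59, 59, 59, 59]
230 [186, 183, 174, 158, 140, 122, 106, 91, 81, 77, 74, 70, 68, 68, 68, 68, 68, 68]
300 [183, 180, 172, 159, 143, 127, 108, 89, 78, 75, 76, 77, 77, 77, 77, 77, 77, 77]
380 [180, 176, 167, 153, 137, 120, 102, 87, 79, 73, 69, 68, 69, 70, 71, 71, 72, 72]
edge w4 [0.5667 0.1044 0.06  ] in tool now [ 0.1302 -0.0625  0.1171]
edge w4 [0.6882 0.0964 0.06  ] in tool now [0.1303 0.0593 0.117 ]
```

The handle sticks out 62 mm of its 71, so the lid is about 9 mm inside the board edge. The handle axis is perpendicular to that edge.

```bash
python3 -c "
from plant import *
print(sign_off())"
```

```text
the job is handed in; nothing more can be done
None
```

The red lidded candy tray is under the riser, square to it, with the lid about 9 mm inside the front edge and about 62 mm of the 71 mm handle sticking out; it is released, the deep tray and bowl showed no movement in the last pictures, and the job is handed in at about 6 s.

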